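Hold a trophy plinth in the corner of the drilling fence

TASK

Bring the bevelled wooden trophy plinth into the corner between the long fence and the rectangular stop block: lying on its base, back flat along the fence, one end up against the stop block, the sloping front facing away from the fence. Finish by holding it there with one diagonal push (the sloping front is made for it) that presses it against the fence and down on the table at the same time (a push of about 15 to 20 N): the program ends while still pressing, without letting go. The wood is soft, so handle it gently, never forcing it against fence, stop or table with more than about 40 N, and leave the other things on the table where they are.

Things in the scene. Friction and masses are not known exactly. Their poses are not given: they have to be found in the camera images.
- plinth: Loose brown wooden trophy plinth, 75 mm deep (x), 64 long (y), 45 high, 0.14-0.28 kg. Origin: centre of underside, z up. Back: upright face at x = +37.5 mm. Ends: upright at y = +-32 mm, 64 mm grasp from above. Front (-x): upright to 15 mm height at x = -37.5, then a flat slope back to x = -17.5 at the top. Starts on the robot's side of the fence, left or right, turned up to 0.4 rad from it.
- bevel (a point): Middle of the plinth's sloping front face: x = -27.5 mm, y = 0, z = 30 mm in the plinth's frame. The face rises at 56 degrees from horizontal; its outward normal points to -x and up.
- fence: Fixed plywood strip on the table, 30 mm deep (its x), 300 mm long (its y), 35 mm high. Origin at the centre of its underside, z up. Working face at x = -15 mm, towards the robot; x points away from the robot. When the plinth is home its origin is at x = -52.5 mm in this frame and its axes are parallel to the fence's. Position and heading vary.
- stop: Fixed rectangular plywood block, 60 mm (x) by 30 mm (y), 35 mm high, touching the fence's working face at one of its ends: centre at x = -45 mm, y = +135 or -135 mm in the fence's frame, axes parallel to it. Origin: centre of underside. The plinth's end goes against its face towards the fence's middle, 15 mm from its centre; the plinth's origin is then 47 mm from the stop's along the fence.
- dog: Fixed round plywood peg, 30 mm diameter, 30 mm high, standing at the other end of the fence from the stop block (same distances). Not the stop. Origin at the centre of its underside.
- table: The fixed pine table top, its upper surface at z = 0. Fence, stop and plinth stand directly on it.
- offcut: Leave alone: plain rectangular loose block of the same wood, 50 by 40 mm, 25 mm high, no bevel; it lies on the robot's side of the fence on the other side from the plinth. Origin at the centre of its underside.
- tape: Leave alone: upright-axis roll of tape lying flat behind the fence, 90 mm diameter, 24 mm high, origin at the centre of its underside.
- green_bottle: Leave alone: green glass bottle, 60 mm diameter, 220 mm high, to the left. Origin at the centre of its underside.
- phone: Leave alone: black phone lying flat, 150 by 72 mm, 9 mm thick, to the right. Origin at the centre of its underside.
- meter: Leave alone: black measuring instrument lying flat, 150 by 75 mm, 41 mm high, far right behind the fence. Origin at the centre of its underside.
- mug: Leave alone: white mug, 80 mm diameter, 90 mm high, to the right. Origin at the centre of its underside.
Things that resemble listed ones, but are neither listed nor needed, are in the scene too. Leave any purple look-alike of the stop alone.

How it is judged:
At the end, for the whole second after the job is handed in: The plinth lies flat, bevel away from the fence, back within 3.5 mm of the fence and parallel within 0.06 rad, one end within 3.5 mm of the stop, at rest; the robot still pushes it (over 4 N), with over 2 N on the fence and over 6 N on the table (x of plinth in the frame of fence between -0.056 and -0.049 m and (y of plinth in the frame of stop between 0.0435 and 0.0505 m or y of plinth in the frame of stop between -0.0505 and -0.0435 m) and x of bevel in the frame of fence below -0.07 m and angle between the x axis of plinth and the x axis of fence, either way round below 0.06 rad and angle between plinth's own z axis and vertical below 0.05 rad and height (world z) of plinth below 0.004 m and contact force between plinth and fence above 2 N and contact force between plinth and table above 6 N and contact force between any of the fingers, the arm and plinth above 4 N and linear speed of plinth below 0.01 m/s); the arm keeps its last pose, push and grip.
It fails at once if the plinth is pressed against the fence with more than 45 N (contact force between plinth and fence above 45 N).
It fails at once if the plinth is pressed against the stop with more than 45 N (contact force between plinth and stop above 45 N).
It fails at once if the plinth is pressed against the table with more than 45 N (contact force between plinth and table above 45 N).
It fails at once if another thing on the table is moved more than 30 mm or knocked over (distance of any of offcut, tape, green_bottle, phone, meter, mug from where it was at the start of the episode above 0.03 m or angle between any of offcut, tape, green_bottle, phone, meter, mug's own z axis and vertical above 0.4 rad).
It also fails if it takes over 61 s, if anything falls off the work surface, if the arm or the gripper's body presses on something with over 40 N, if the wrist force passes 120 N, or if a joint passes its speed limit or range.

ROBOT

A 7-joint arm with a two-finger parallel gripper is mounted at the origin on the work surface. World frame = base frame: x ahead of the robot, y to its left, z up, the work surface at z = 0. Lengths are in m, angles in rad, forces in N, time in s.
With the tool pointing down it reaches from about 0.35 to 0.775 m from the base axis. Payload 3.1 kg.
Tool frame: the origin (TCP) lies between the finger pads; the fingertips stand 11 mm ahead of it and the grasp point (between the pads) lies 8 mm behind it; z points along the fingers, y is the line along which they close (so a half turn about z gives the same grasp; the last joint's range is limited). The gripper opens to 85 mm and grips with 20 to 120 N. Pads are 22 mm wide; open, the fingers measure 114 mm over their backs; the gripper's body (76 mm by 85 mm) begins 54 mm behind the grasp point. The pads swing forward as they close: fully open they stand 13 mm farther back than shut.
Start: joints at [-0.042, 0.311, 0.014, 1.512, -0.004, 1.319, -0.027], TCP at [0.55, 0, 0.242] pointing down, gripper open.
Joint ranges: [-2.7, 2.7], [-0.3, 1.91], [-1.27, 1.3], [0.12, 2.57], [-1.44, 4.58], [0.2, 2.03], [-3.05, 3.05]. Speed limits (rad/s): [2.79, 2.79, 3.14, 3.14, 3.14, 3.14, 3.14].

INTERFACE

Orientations are given as a unit quaternion [w, x, y, z].
In Python, from rig import r gives the robot as it stands.
- The arm moves only by the tool send_rows, never from a script. Its argument "increments" is a list of rows, each an object of numbers: "tx", "ty", "tz": the shift along the tool's x, y, z normalised to -1 to 1, where 1 is 0.2 m; "wx", "wy", "wz": the turn, a rotation vector about the tool's x, y, z normalised to -1 to 1, where 1 is 180 degrees. In form: [{"tx": .., "ty": .., "tz": .., "wx": .., "wy": .., "wz": ..}, ...]. A call has 1 to 8 rows; each row is the pose to reach, as a shift and turn from the pose commanded when the call began, along the tool's axes at that moment, turning the shorter way round; what a row does not reach only later rows make up. A row lasts 1/8 s, in which the tool goes at most 62.5 mm and 10.7 degrees, less where a joint would pass 70% of its speed; a pose out of reach is approached as far as the arm can. A call with a number of a shift or a turn outside -1 to 1 is refused whole. A call with a gripper value outside its range is refused whole. "fingers" is the opening, from -1 (shut) to 1 (fully open), so that 0 is half open, set as the call begins (left out, the last holds). The fingers move at their own pace and stop on an object; "grip_force" is the grip in N (left out, the last holds). Time passes only in rows, so rows that repeat a pose let the fingers close. It gives the time, the measured TCP pose, the force, the opening and the grip force at its end, in the units of the state.
- r.observe(): the state, without advancing time (a new reading comes with each control period).
- r.snapshot(name): name is "scene" or "side" or "wrist"; returns the picture (400x640x3 uint8, blue, green, red); there is no depth.
- r.camera_model(name): a dict with "K" (3x3 intrinsics, pixels), "extrinsics" (4x4, takes a point from camera to world coordinates). Camera axes: x right, y up, looking along -z (the intrinsics and any distortion apply to the point x, -y, -z); pixel columns grow to the right and rows downward; lengths in m; the calibration is good to about 2 mm. A picture is of the moment at which its call begins: read the wrist's pose just before it. camera_model takes no time and is no camera call; for the wrist camera it gives the pose at the moment of the call.
- r.job_done(): hands the job in; it is judged then, once.
The state is a dict: "t": time; "joints": joint angles; "qvel": joint speeds; "joint_torque": joint torques, N m; "position": TCP position; "tcp_rot": TCP orientation; "ft_force": force on the tool from outside, world axes, zero at the start; "moment": the same for the moment, N m; "finger_gap": opening from 0.0 (shut) to 1.0 (fully open); "gripper_force": force on a finger pad.
Only numpy, scipy, OpenCV 4.12 (cv2) and the standard library are available. Lean on these libraries where they do the work, as an engineer would, in place of code of your own. Each camera call takes 0.05 s, during which the arm holds its last target. There are 200 camera calls.

## Working session

There is one attempt and no reset: what is moved stays moved. The work goes in short steps, Python scripts to look and compute and a tool call to move; the robot and the scene stay as the last step left them, time stands still between calls to the robot, and variables do not carry over. Pictures are saved under pics/ and viewed, at most 10 in all, crops included, and the job is handed in when it is done.

Besides the shell and the picture viewer there is one more tool, called after "Emit:" as name([rows], argument=value, ...), one row to a line, values as JSON. send_rows: Moves the arm, as the interface text tells. Scaled input: -1 to 1 covers 0.2 m each way for a shift and 180 degrees each way for a turn. Its arguments: {"type":"object","properties":{"increments":{"type":"array","items":{"type":"object","properties":{"tx":{"type":"number","minimum":-1,"maximum":1},"ty":{"type":"number","minimum":-1,"maximum":1},"tz":{"type":"number","minimum":-1,"maximum":1},"wx":{"type":"number","minimum":-1,"maximum":1},"wy":{"type":"number","minimum":-1,"maximum":1},"wz":{"type":"number","minimum":-1,"maximum":1}}}},"fingers":{"type":"number"},"grip_force":{"type":"number"}},"required":["increments"]}

```bash
ls; mkdir -p pics
python3 - <<'E'
from rig import r
import cv2,numpy as np
for n in("scene","side"):
    im=r.snapshot(n);cv2.imwrite(f"pics/{n}0.png",im)
    c=r.camera_model(n);print(n,np.round(c["K"],1).tolist(),np.round(c["extrinsics"],3).tolist(),[k for k in c])
o=r.observe();print(o)
E
```

```text
pics
scene [[513.7, 0.0, 319.7], [0.0, 513.7, 191.2], [0.0, 0.0, 1.0]] [[0.362, -0.789, 0.497, 1.291], [0.932, 0.307, -0.191, -0.288], [-0.002, 0.532, 0.847, 1.245], [0.0, 0.0, 0.0, 1.0]] ['K', 'extrinsics']
side [[407.2, 0.0, 315.9], [0.0, 407.2, 197.2], [0.0, 0.0, 1.0]] [[0.823, 0.308, -0.478, 0.125], [-0.569, 0.434, -0.699, -0.674], [-0.008, 0.847, 0.532, 0.559], [0.0, 0.0, 0.0, 1.0]] ['K', 'extrinsics']
{'t': 0.1, 'joints': array([-0.0417097 ,  0.311661  ,  0.01402845,  1.51289117, -0.00440774,
        1.31918932, -0.02716565]), 'qvel': array([-0.00097123,  0.00029006, -0.0009521 , -0.00406939,  0.00146654,
       -0.00063076,  0.0003596 ]), 'joint_torque': array([ 1.58822681e-03, -3.80853546e+01,  1.46967340e-01, -2.31242698e+01,
        1.21570277e-02,  8.10778613e-03,  3.56746978e-05]), 'position': array([5.49376634e-01, 4.23816985e-06, 2.41323581e-01]), 'tcp_rot': array([-0.0007154 ,  0.70707637,  0.7071364 , -0.00078083]), 'ft_force': array([-0.41277209, -1.08788019,  0.36926678]), 'moment': array([ 0.01275661, -0.01878201, -0.00529225]), 'gripper_force': 0.0, 'finger_gap': 0.9960155182194402}
```

View pics/scene0.png

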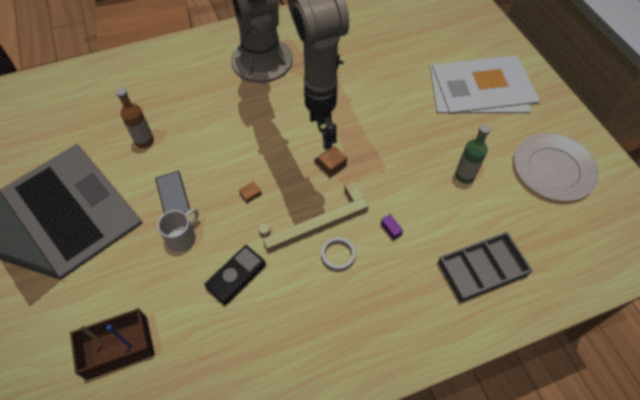

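View pics/side0.png

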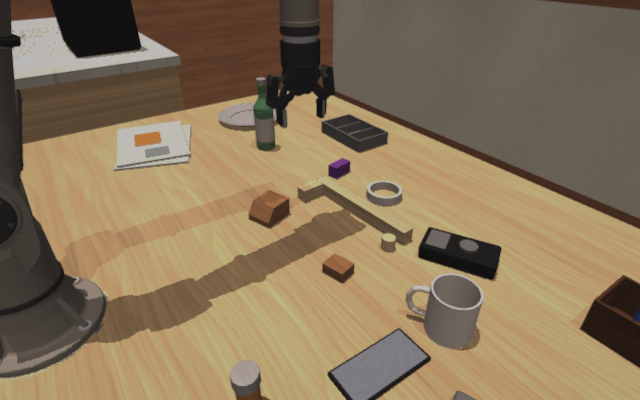

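Scene view: the plinth is the larger brown block at (331,160), and the offcut the small one at (250,191). The fence runs (265,242)-(367,208), with the stop at (354,194) on its left end and the dog at (265,231). The purple look-alike is at (392,227). In the side view the plinth is at (270,208), the stop at (312,190) and the dog at (388,241).

```bash
cat > h.py <<'E'
import numpy as np,cv2
from rig import r
def ray(n,uv,z,c=None):
    c=c or r.camera_model(n);E=np.array(c["extrinsics"]);K=np.array(c["K"])
    uv=np.atleast_2d(uv).astype(float)
    d=np.c_[(uv[:,0]-K[0,2])/K[0,0],-(uv[:,1]-K[1,2])/K[1,1],-np.ones(len(uv))]@E[:3,:3].T
    return E[:3,3]+d*((z-E[2,3])/d[:,2])[:,None]
E
python3 - <<'E'
from h import *
print(ray("scene",[[331,160],[250,191]],.03).round(3),ray("scene",[[354,190],[265,230],[367,208],[265,242]],.035).round(3))
print(ray("side",[[270,208]],.025).round(3),ray("side",[[312,186],[388,237],[322,180],[411,236]],.035).round(3))
c=r.camera_model("wrist");print(np.round(c["K"],1).tolist(),np.round(c["extrinsics"],3).tolist())
im=r.snapshot("wrist");cv2.imwrite("pics/w0.png",im)
s=r.snapshot("side")[150:290,230:430];cv2.imwrite("pics/sc.png",cv2.resize(s,None,fx=4,fy=4,interpolation=cv2.INTER_CUBIC))
E
```

```text
[[ 0.491  0.055  0.03 ]
 [ 0.507 -0.196  0.03 ]] [[ 0.612  0.075  0.035]
 [ 0.642 -0.195  0.035]
 [ 0.679  0.085  0.035]
 [ 0.676 -0.206  0.035]]
[[0.489 0.05  0.025]] [[ 0.618  0.063  0.035]
 [ 0.629 -0.202  0.035]
 [ 0.656  0.073  0.035]
 [ 0.671 -0.227  0.035]]
[[283.0, 0.0, 316.3], [0.0, 283.0, 204.5], [0.0, 0.0, 1.0]] [[1.0, -0.0, 0.001, 0.55], [-0.0, 0.955, 0.296, 0.075], [-0.001, -0.296, 0.955, 0.374], [0.0, 0.0, 0.0, 1.0]]
```

View pics/w0.png

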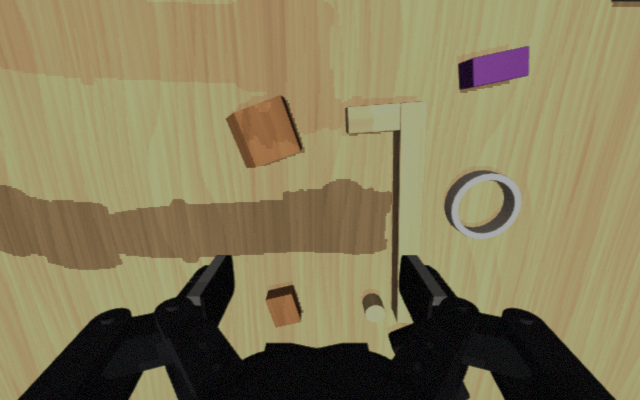

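View pics/sc.png

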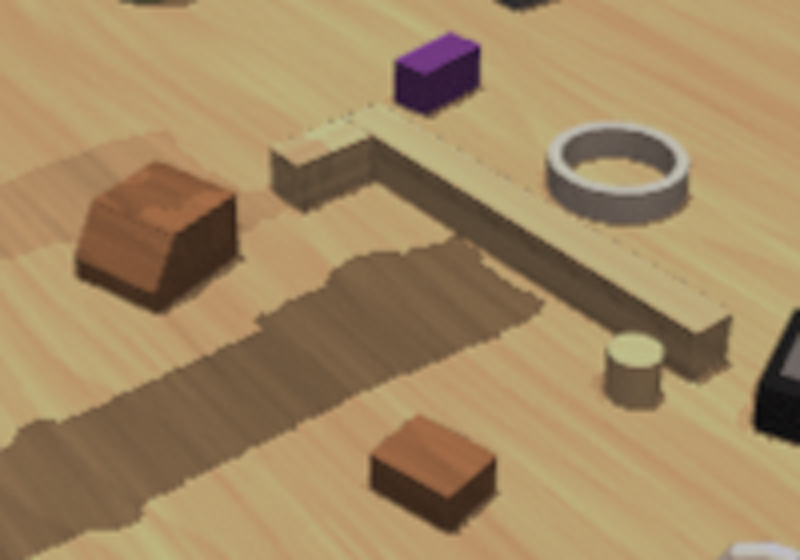

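Wrist view: plinth polygon (227,120)-(283,96)-(302,151)-(248,167) with its bevel to the left, facing the robot. Stop at (373,118), fence working edge at u≈400, dog at (374,306). The purple block at (494,68) is detached, so it isn't the stop. The crop confirms the larger brown block with a slope is the plinth, and the pale block touching the fence's left end is the stop. The small plain brown block is the offcut.

```bash
cat >> h.py <<'E'
def brown(im):
    h=cv2.cvtColor(cv2.GaussianBlur(im,(3,3),0),cv2.COLOR_BGR2HSV)
    b=((h[...,0]<15)&(h[...,1]>110)&(h[...,2]>35)).astype(np.uint8)
    return cv2.morphologyEx(b,cv2.MORPH_OPEN,np.ones((3,3)))
def blobs(m,amin=300):
    cs,_=cv2.findContours(m,cv2.RETR_EXTERNAL,cv2.CHAIN_APPROX_NONE)
    return [c for c in cs if cv2.contourArea(c)>amin]
E
python3 - <<'E'
from h import *
im=cv2.imread("pics/w0.png")
for c in blobs(brown(im)):
    p=cv2.approxPolyDP(cv2.convexHull(c),4,True)[:,0];print(cv2.contourArea(c),p.tolist())
    for z in(0,.015,.045):print(z,ray("wrist",p,z)[:,:2].round(3).tolist())
h=cv2.cvtColor(im,cv2.COLOR_BGR2HSV)
for u in(340,350,380,398,402,410,420,430):print(u,h[118,u],h[180,u],h[230,u])
# working-face top edge: largest gradient near u=400
g=cv2.Sobel(cv2.GaussianBlur(im,(3,3),0)[...,2].astype(np.float32),cv2.CV_32F,1,0)
pts=[];q=[]
for v in range(140,250,5):
    u=385+int(np.argmax(g[v,385:412]));pts.append((u,v))
    u=415+int(np.argmax(abs(g[v,415:435])));q.append((u,v))
print(pts,q)
for P in(pts,q):
    w=ray("wrist",P,.035);f=np.polyfit(w[:,1],w[:,0],1);print(f,np.abs(np.polyval(f,w[:,1])-w[:,0]).max())
E
```

```text
860.5 [[293, 290], [298, 320], [276, 324], [268, 296], [281, 288]]
0 [[0.515, -0.178], [0.521, -0.233], [0.486, -0.241], [0.476, -0.189], [0.497, -0.175]]
0.015 [[0.516, -0.168], [0.523, -0.221], [0.489, -0.228], [0.479, -0.178], [0.499, -0.165]]
0.045 [[0.519, -0.148], [0.525, -0.196], [0.494, -0.203], [0.485, -0.157], [0.503, -0.145]]
3042.0 [[282, 97], [299, 150], [247, 165], [228, 118]]
0 [[0.508, 0.098], [0.528, 0.033], [0.458, 0.013], [0.439, 0.073]]
0.015 [[0.51, 0.097], [0.529, 0.035], [0.462, 0.016], [0.443, 0.073]]
0.045 [[0.513, 0.095], [0.53, 0.038], [0.469, 0.021], [0.452, 0.073]]
340 [ 18 103 164] [ 17 109 129] [ 18 111 122]
350 [ 29  68 164] [ 21  99 139] [ 19 115 122]
380 [ 33  59 170] [ 25  84 166] [ 18 110 123]
398 [ 32  60 167] [19 98 65] [ 24  91 109]
402 [ 32  59 168] [ 32  62 170] [ 33  63 170]
410 [ 32  54 171] [ 32  62 169] [ 31  64 168]
420 [ 32  62 169] [ 31  68 166] [ 29  69 166]
430 [ 28  75 166] [ 28  77 165] [ 27  80 165]
[(400, 140), (400, 145), (399, 150), (399, 155), (399, 160), (399, 165), (399, 170), (399, 175), (399, 180), (399, 185), (399, 190), (399, 195), (399, 200), (398, 205), (398, 210), (398, 215), (398, 220), (398, 225), (398, 230), (398, 235), (398, 240), (398, 245)] [(415, 140), (415, 145), (419, 150), (423, 155), (424, 160), (428, 165), (427, 170), (422, 175), (423, 180), (415, 185), (422, 190), (422, 195), (422, 200), (422, 205), (415, 210), (432, 215), (421, 220), (423, 225), (419, 230), (430, 235), (419, 240), (420, 245)]
[-0.0691653   0.65134763] 0.0005792160044365557
[-0.13337247  0.67892089] 0.012355066413626603
```

Emit:
send_rows([
  {"tx":0.28,"ty":-0.305,"tz":0.4,"wz":0.398},
  {"tx":0.28,"ty":-0.305,"tz":0.4,"wz":0.398},
  {"tx":0.28,"ty":-0.305,"tz":0.4,"wz":0.398},
  {"tx":0.28,"ty":-0.305,"tz":0.4,"wz":0.398},
  {"tx":0.28,"ty":-0.305,"tz":0.4,"wz":0.398},
  {"tx":0.28,"ty":-0.305,"tz":0.4,"wz":0.398},
  {"tx":0.28,"ty":-0.305,"tz":0.4,"wz":0.398},
  {"tx":0.28,"ty":-0.305,"tz":0.4,"wz":0.398},
], fingers=1)

```text
schema error: expected keys tx, ty, tz, wx, wy, wz
```

Run:
```python
from h import *
from scipy.spatial.transform import Rotation as R
o=r.observe();c=r.camera_model("wrist");im=r.snapshot("wrist");cv2.imwrite("pics/w1.png",im)
print(o["t"],o["position"].round(4),R.from_quat(o["tcp_rot"],scalar_first=True).as_matrix().round(3).tolist(),o["ft_force"].round(1),o["joints"].round(2))
for b in blobs(brown(im)):
    p=cv2.approxPolyDP(cv2.convexHull(b),4,True)[:,0];print(cv2.contourArea(b),p.tolist())
    for z in(0,.045):print(z,ray("wrist",p,z,c)[:,:2].round(4).tolist())
```

```text
0.2 [5.496e-01 1.000e-04 2.416e-01] [[-0.0, 1.0, -0.001], [1.0, 0.0, -0.0], [-0.0, -0.001, -1.0]] [-1.1  0.5 -0.5] [-0.04  0.31  0.01  1.51 -0.    1.32 -0.03]
838.5 [[291, 287], [298, 320], [276, 324], [268, 294]]
0 [[0.5118, -0.1729], [0.5213, -0.2332], [0.4861, -0.2408], [0.4762, -0.1853]]
0.045 [[0.5165, -0.1432], [0.5248, -0.1961], [0.4939, -0.2029], [0.4851, -0.1541]]
3028.5 [[281, 97], [300, 149], [247, 165], [228, 118]]
0 [[0.5066, 0.098], [0.5291, 0.0344], [0.4584, 0.0134], [0.4387, 0.0731]]
0.045 [[0.5119, 0.0952], [0.5316, 0.0392], [0.4694, 0.0208], [0.4521, 0.0733]]
```

View pics/w1.png

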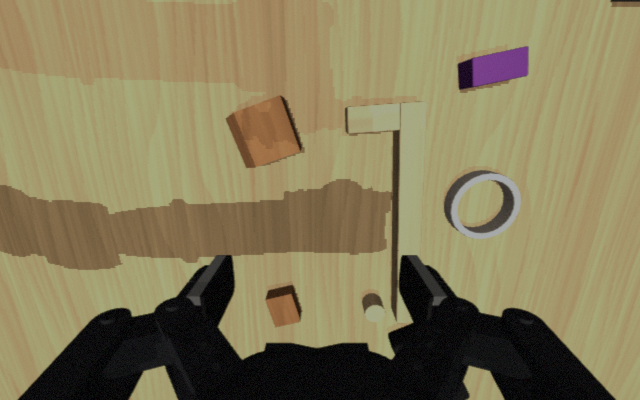

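The move was refused because every row needs all six keys, so this picture shows the same view as before. I'm resending it with all six.

Emit:
send_rows([
  {"tx":0.28,"ty":-0.305,"tz":0.4,"wx":0,"wy":0,"wz":0.398},
  {"tx":0.28,"ty":-0.305,"tz":0.4,"wx":0,"wy":0,"wz":0.398},
  {"tx":0.28,"ty":-0.305,"tz":0.4,"wx":0,"wy":0,"wz":0.398},
  {"tx":0.28,"ty":-0.305,"tz":0.4,"wx":0,"wy":0,"wz":0.398},
  {"tx":0.28,"ty":-0.305,"tz":0.4,"wx":0,"wy":0,"wz":0.398},
  {"tx":0.28,"ty":-0.305,"tz":0.4,"wx":0,"wy":0,"wz":0.398},
  {"tx":0.28,"ty":-0.305,"tz":0.4,"wx":0,"wy":0,"wz":0.398},
  {"tx":0.28,"ty":-0.305,"tz":0.4,"wx":0,"wy":0,"wz":0.398},
], fingers=1)

```text
t: 1.25
position: [0.4889, 0.0561, 0.1622]
tcp_rot: [0.0, 0.987, 0.16, -0.0]
ft_force: [0.6, -0.1, 0.0]
finger_gap: 0.997
gripper_force: 0.0
```

Run:
```python
from h import *
o=r.observe();c=r.camera_model("wrist");im=r.snapshot("wrist");cv2.imwrite("pics/w2.png",im)
print(np.round(c["extrinsics"],3).tolist())
for b in blobs(brown(im)):
    p=cv2.approxPolyDP(cv2.convexHull(b),4,True)[:,0];print(cv2.contourArea(b),p.tolist())
    for z in(0,.015,.045):print(z,ray("wrist",p,z,c)[:,:2].round(4).tolist())
```

```text
[[0.316, 0.906, 0.28, 0.561], [-0.949, 0.302, 0.094, 0.079], [0.0, -0.296, 0.955, 0.295], [0.0, 0.0, 0.0, 1.0]]
2092.0 [[512, 235], [551, 236], [569, 244], [560, 274], [519, 273], [506, 264]]
0 [[0.5106, -0.1708], [0.5235, -0.2132], [0.5213, -0.2381], [0.4845, -0.25], [0.4703, -0.2034], [0.476, -0.1829]]
0.015 [[0.5132, -0.1581], [0.5254, -0.1984], [0.5234, -0.222], [0.4884, -0.2333], [0.475, -0.1891], [0.4803, -0.1696]]
0.045 [[0.5184, -0.1327], [0.5293, -0.1686], [0.5275, -0.1897], [0.4962, -0.1998], [0.4842, -0.1603], [0.489, -0.1429]]
4525.0 [[345, 161], [346, 229], [286, 230], [279, 173], [283, 163]]
0 [[0.5293, 0.0367], [0.4582, 0.0094], [0.4357, 0.0728], [0.4954, 0.0983], [0.5069, 0.0973]]
0.015 [[0.531, 0.0388], [0.4634, 0.0129], [0.4421, 0.0731], [0.4988, 0.0974], [0.5097, 0.0964]]
0.045 [[0.5342, 0.0432], [0.4739, 0.02], [0.4549, 0.0737], [0.5055, 0.0954], [0.5152, 0.0945]]
```

View pics/w2.png

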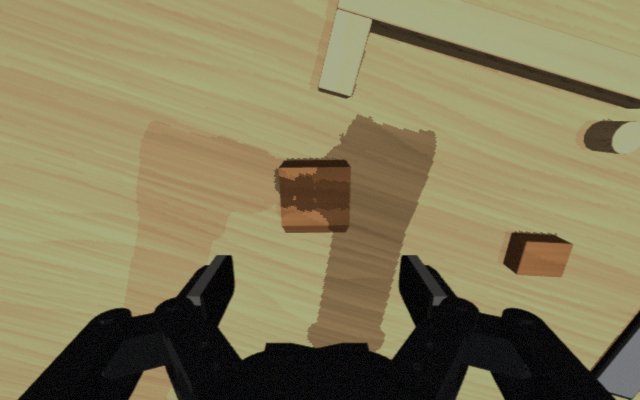

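The plinth is centred between the fingers at about (316,195) and aligned, with yaw ≈0.34; the 64 mm front edge measures 63.9 mm. I'll descend and grip it.

Emit:
send_rows([
  {"tx":-0.01,"ty":0,"tz":0.25,"wx":0,"wy":0,"wz":-0.006},
  {"tx":-0.01,"ty":0,"tz":0.45,"wx":0,"wy":0,"wz":-0.006},
  {"tx":-0.01,"ty":0,"tz":0.6,"wx":0,"wy":0,"wz":-0.006},
  {"tx":-0.01,"ty":0,"tz":0.68,"wx":0,"wy":0,"wz":-0.006},
  {"tx":-0.01,"ty":0,"tz":0.72,"wx":0,"wy":0,"wz":-0.006},
  {"tx":-0.01,"ty":0,"tz":0.72,"wx":0,"wy":0,"wz":-0.006},
])

```text
t: 2.05
position: [0.4875, 0.0554, 0.0186]
tcp_rot: [-0.0, 0.986, 0.169, 0.0]
ft_force: [-0.0, -0.1, -0.3]
finger_gap: 1.0
gripper_force: 0.0
```

Emit:
send_rows([
  {"tx":0,"ty":0,"tz":0,"wx":0,"wy":0,"wz":0},
  {"tx":0,"ty":0,"tz":0,"wx":0,"wy":0,"wz":0},
  {"tx":0,"ty":0,"tz":0,"wx":0,"wy":0,"wz":0},
  {"tx":0,"ty":0,"tz":0,"wx":0,"wy":0,"wz":0},
  {"tx":0,"ty":0,"tz":0,"wx":0,"wy":0,"wz":0},
  {"tx":0,"ty":0,"tz":0,"wx":0,"wy":0,"wz":0},
], fingers=-0.2, grip_force=25)

```text
t: 2.8
position: [0.4883, 0.0558, 0.0195]
tcp_rot: [-0.0, 0.986, 0.169, 0.001]
ft_force: [-0.6, 1.0, 5.6]
finger_gap: 0.746
gripper_force: 29.7
```

Run:
```python
from h import *
c=r.camera_model("wrist")
c2=dict(K=c["K"],extrinsics=[[0.316,0.906,0.28,0.561],[-0.949,0.302,0.094,0.079],[0,-0.296,0.955,0.295],[0,0,0,1]])
c0=dict(K=c["K"],extrinsics=[[1,0,.001,.55],[0,.955,.296,.075],[-.001,-.296,.955,.374],[0,0,0,1]])
def sub(g,lo,hi,v,ax):
    s=g[v,lo:hi] if ax==0 else g[lo:hi,v]
    return lo+int(np.argmax(s))
def fit(P,cc,ax):
    w=ray("",P,.035,cc)[:,:2];l=cv2.fitLine(w.astype(np.float32),cv2.DIST_HUBER,0,.001,.001).ravel()
    n=np.array([-l[1],l[0]]);d=(w-l[2:])@n
    print(len(P),l.round(4),"yaw",np.arctan2(-l[0],l[1]) if ax=='f' else np.arctan2(l[1],l[0]),"res",abs(d).mean().round(4));return l
im2=cv2.GaussianBlur(cv2.imread("pics/w2.png"),(3,3),0);im0=cv2.GaussianBlur(cv2.imread("pics/w0.png"),(3,3),0)
v2=im2[...,2].astype(np.float32);v0=im0[...,2].astype(np.float32)
gy=-cv2.Sobel(v2,cv2.CV_32F,0,1)
F=[(u,sub(gy,int(20+(u-372)*.302)-8,int(20+(u-372)*.302)+9,u,1)) for u in range(385,600,6)]
print(F[::6]);l=fit(F,c2,'f')
# stop: bright-pale mask (low saturation) corners
for im,cc,box in((im2,c2,(310,0,385,105)),(im0,c0,(335,90,430,140))):
    h=cv2.cvtColor(im,cv2.COLOR_BGR2HSV);m=((h[...,1]<72)&(h[...,2]>140)).astype(np.uint8)
    x0,y0,x1,y1=box;m=m[y0:y1,x0:x1]
    b=max(blobs(m,50),key=cv2.contourArea);p=cv2.approxPolyDP(b,3,True)[:,0]+[x0,y0]
    print(p.tolist(),ray("",p,.035,cc)[:,:2].round(4).tolist())
cv2.imwrite("pics/cmp.png",np.hstack([cv2.resize(im2[0:110,305:395],None,fx=4.4,fy=4.4),cv2.resize(im0[80:190,340:430],None,fx=4.4,fy=4.4)]))
```

```text
[(385, 22), (421, 33), (457, 44), (493, 55), (529, 66), (565, 77)]
36 [ 0.0683 -0.9977  0.6538 -0.0459] yaw -3.0732641 res 0.0002
[[337, 10], [319, 85], [350, 94], [370, 20]] [[0.6431, 0.0889], [0.5864, 0.0848], [0.588, 0.0573], [0.6449, 0.0615]]
[[426, 139], [426, 100], [348, 108], [350, 119], [371, 117], [373, 130], [400, 127], [401, 139]] [[0.678, 0.0501], [0.6731, 0.093], [0.5857, 0.0845], [0.5884, 0.0725], [0.6123, 0.0747], [0.6155, 0.0603], [0.6465, 0.0637], [0.6488, 0.0501]]
```

View pics/cmp.png

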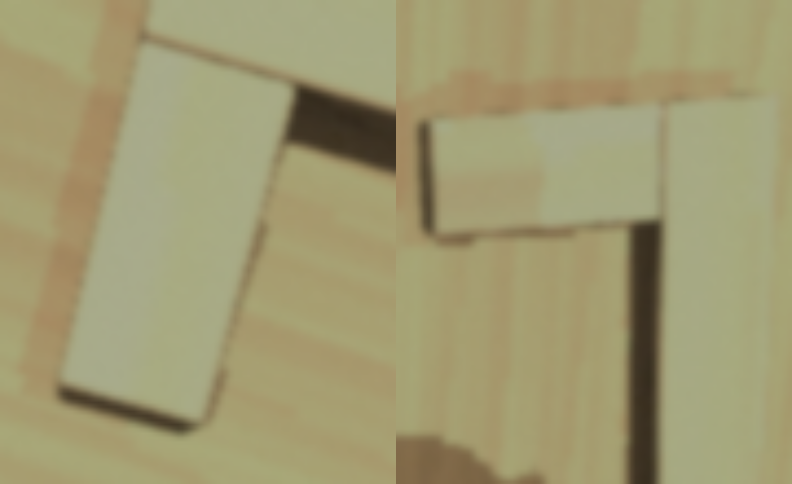

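The crop shows the stop and fence corner clearly: stop top corners at about (338,8), (319,85), (352,97) and (372,20) in w2. Its centre is (0.616,0.073), 30.0 mm from the working face as it should be. Fence yaw is 0.068 and home is ≈(0.611,0.026). I'll lift, carry it over the stop and stage it short of the corner.

Emit:
send_rows([
  {"tx":0,"ty":0,"tz":-0.1,"wx":0,"wy":0,"wz":0},
  {"tx":0,"ty":0,"tz":-0.3,"wx":0,"wy":0,"wz":0},
  {"tx":0,"ty":0.15,"tz":-0.3,"wx":0,"wy":0,"wz":0.02},
  {"tx":0.1,"ty":0.3,"tz":-0.3,"wx":0,"wy":0,"wz":0.04},
  {"tx":0.25,"ty":0.42,"tz":-0.3,"wx":0,"wy":0,"wz":0.0864},
  {"tx":0.4,"ty":0.475,"tz":-0.3,"wx":0,"wy":0,"wz":0.0864},
  {"tx":0.468,"ty":0.475,"tz":-0.3,"wx":0,"wy":0,"wz":0.0864},
  {"tx":0.468,"ty":0.475,"tz":-0.3,"wx":0,"wy":0,"wz":0.0864},
])

```text
t: 3.8
position: [0.6071, -0.0025, 0.0774]
tcp_rot: [-0.0, 0.999, 0.034, -0.001]
ft_force: [0.1, -0.5, -2.4]
finger_gap: 0.754
gripper_force: 28.8
```

Run:
```python
from h import *
o=r.observe();print(o["position"].round(4),o["tcp_rot"].round(3),o["ft_force"].round(1),o["finger_gap"])
s=r.snapshot("side")[130:270,230:430];w=r.snapshot("wrist")
cv2.imwrite("pics/a.png",np.hstack([cv2.resize(s,(457,320),interpolation=cv2.INTER_CUBIC),cv2.resize(w,(512,320))[:,85:427]]))
```

```text
[ 0.6071 -0.0025  0.0774] [-0.     0.999  0.034 -0.001] [ 0.1 -0.5 -2.4] 0.7539481310456395
```

View pics/a.png

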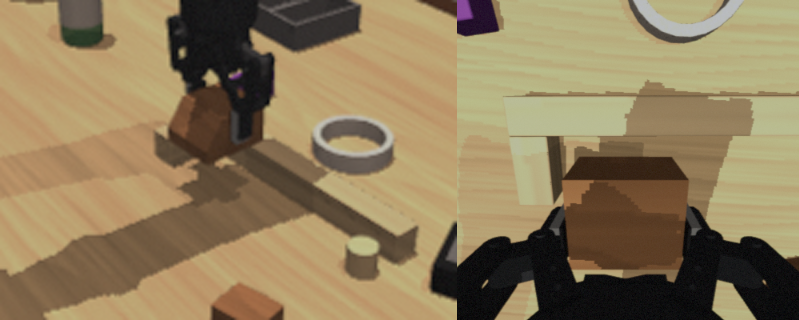

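The plinth is held level and parallel to the fence, and the left finger clears the stop. Lowering.

Emit:
send_rows([
  {"tx":0,"ty":0,"tz":0.15,"wx":0,"wy":0,"wz":0},
  {"tx":0,"ty":0,"tz":0.24,"wx":0,"wy":0,"wz":0},
  {"tx":0,"ty":0,"tz":0.27,"wx":0,"wy":0,"wz":0},
  {"tx":0,"ty":0,"tz":0.285,"wx":0,"wy":0,"wz":0},
  {"tx":0,"ty":0,"tz":0.29,"wx":0,"wy":0,"wz":0},
  {"tx":0,"ty":0,"tz":0.29,"wx":0,"wy":0,"wz":0},
])

```text
t: 4.65
position: [0.6076, -0.0031, 0.021]
tcp_rot: [0.0, 0.999, 0.034, 0.001]
ft_force: [-0.0, 0.4, -1.1]
finger_gap: 0.743
gripper_force: 28.8
```

Emit:
send_rows([
  {"tx":0.005,"ty":0,"tz":0.003,"wx":0,"wy":0,"wz":0},
  {"tx":0.01,"ty":0,"tz":0.003,"wx":0,"wy":0,"wz":0},
  {"tx":0.015,"ty":0,"tz":0.003,"wx":0,"wy":0,"wz":0},
  {"tx":0.02,"ty":0,"tz":0.003,"wx":0,"wy":0,"wz":0},
])

```text
t: 5.15
position: [0.6111, -0.0028, 0.0197]
tcp_rot: [0.0, 0.999, 0.034, 0.0]
ft_force: [-0.6, 0.0, -1.7]
finger_gap: 0.748
gripper_force: 28.9
```

Emit:
send_rows([
  {"tx":0.003,"ty":0,"tz":0,"wx":0,"wy":0,"wz":0},
  {"tx":0.006,"ty":0,"tz":0,"wx":0,"wy":0,"wz":0},
])

```text
t: 5.4
position: [0.6121, -0.0027, 0.0197]
tcp_rot: [-0.0, 0.999, 0.034, -0.0]
ft_force: [-1.0, -0.2, -2.6]
finger_gap: 0.744
gripper_force: 28.8
```

Emit:
send_rows([
  {"tx":0.004,"ty":0,"tz":0.005,"wx":0,"wy":0,"wz":0},
  {"tx":0.008,"ty":0,"tz":0.005,"wx":0,"wy":0,"wz":0},
])

```text
t: 5.65
position: [0.6124, -0.0027, 0.0197]
tcp_rot: [-0.0, 0.999, 0.034, -0.002]
ft_force: [-7.1, -0.4, 7.6]
finger_gap: 0.747
gripper_force: 29.9
```

Emit:
send_rows([
  {"tx":0.004,"ty":0,"tz":0,"wx":0,"wy":0,"wz":0},
  {"tx":0.008,"ty":0,"tz":0,"wx":0,"wy":0,"wz":0},
])

```text
t: 5.9
position: [0.6133, -0.0027, 0.0198]
tcp_rot: [-0.0, 0.999, 0.034, -0.002]
ft_force: [-6.2, 0.5, 7.1]
finger_gap: 0.749
gripper_force: 30.0
```

Emit:
send_rows([
  {"tx":0.004,"ty":0,"tz":0,"wx":0,"wy":0,"wz":0},
  {"tx":0.008,"ty":0,"tz":0,"wx":0,"wy":0,"wz":0},
])

```text
t: 6.15
position: [0.615, -0.0026, 0.0198]
tcp_rot: [-0.0, 0.999, 0.034, -0.002]
ft_force: [-6.3, -0.1, 8.6]
finger_gap: 0.746
gripper_force: 30.0
```

Emit:
send_rows([
  {"tx":0.003,"ty":0,"tz":-0.003,"wx":0,"wy":0,"wz":0},
  {"tx":0.007,"ty":0,"tz":-0.003,"wx":0,"wy":0,"wz":0},
])

```text
t: 6.4
position: [0.6159, -0.0026, 0.0197]
tcp_rot: [-0.0, 0.999, 0.034, -0.003]
ft_force: [-8.9, -0.5, 8.3]
finger_gap: 0.745
gripper_force: 29.9
```

Emit:
send_rows([
  {"tx":0.004,"ty":0,"tz":0,"wx":0,"wy":0,"wz":0},
  {"tx":0.008,"ty":0,"tz":0,"wx":0,"wy":0,"wz":0},
])

```text
t: 6.65
position: [0.6159, -0.0026, 0.0197]
tcp_rot: [-0.0, 0.999, 0.034, -0.004]
ft_force: [-13.1, -0.5, 11.4]
finger_gap: 0.747
gripper_force: 30.3
```

The plinth is flush on the fence: it stopped at x=0.6159 as the force rose. Releasing, then lifting and shutting the fingers to push on the far end.

Emit:
send_rows([
  {"tx":-0.01,"ty":0,"tz":-0.005,"wx":0,"wy":0,"wz":0},
  {"tx":-0.01,"ty":0,"tz":-0.005,"wx":0,"wy":0,"wz":0},
  {"tx":-0.01,"ty":0,"tz":-0.005,"wx":0,"wy":0,"wz":0},
  {"tx":-0.01,"ty":0,"tz":-0.005,"wx":0,"wy":0,"wz":0},
  {"tx":-0.01,"ty":0,"tz":-0.15,"wx":0,"wy":0,"wz":0},
  {"tx":-0.01,"ty":0,"tz":-0.35,"wx":0,"wy":0,"wz":0},
  {"tx":-0.01,"ty":0,"tz":-0.5,"wx":0,"wy":0,"wz":0},
  {"tx":-0.01,"ty":0,"tz":-0.5,"wx":0,"wy":0,"wz":0},
], fingers=0.75)

```text
t: 7.65
position: [0.6205, -0.0024, 0.1225]
tcp_rot: [0.0, 0.999, 0.034, 0.004]
ft_force: [0.7, 0.3, -1.6]
finger_gap: 0.873
gripper_force: 0.0
```

Emit:
send_rows([
  {"tx":0,"ty":0.2,"tz":0,"wx":0,"wy":0,"wz":0},
  {"tx":0,"ty":0.33,"tz":0,"wx":0,"wy":0,"wz":0},
  {"tx":0,"ty":0.33,"tz":0,"wx":0,"wy":0,"wz":0},
  {"tx":0,"ty":0.33,"tz":0,"wx":0,"wy":0,"wz":0},
  {"tx":0,"ty":0.33,"tz":0,"wx":0,"wy":0,"wz":0},
  {"tx":0,"ty":0.33,"tz":0,"wx":0,"wy":0,"wz":0},
], fingers=-1)

```text
t: 8.4
position: [0.6225, -0.0665, 0.1192]
tcp_rot: [-0.0, 0.999, 0.035, -0.0]
ft_force: [0.1, 0.6, -0.0]
finger_gap: -0.003
gripper_force: 0.0
```

Run:
```python
from h import *
o=r.observe();print(o["t"],o["position"].round(4),o["tcp_rot"].round(3),o["ft_force"].round(1),o["finger_gap"])
c=r.camera_model("wrist");w=r.snapshot("wrist")
for b in blobs(brown(w)):
    p=cv2.approxPolyDP(cv2.convexHull(b),4,True)[:,0];print(cv2.contourArea(b),p.tolist())
    for z in(.015,.045):print(z,ray("wrist",p,z,c)[:,:2].round(4).tolist())
s=r.snapshot("side")[130:270,230:430]
cv2.imwrite("pics/b.png",np.hstack([cv2.resize(s,(429,300),interpolation=cv2.INTER_CUBIC),cv2.resize(w,(480,300))[:,60:420]]))
```

```text
8.4 [ 0.6225 -0.0665  0.1192] [-0.     0.999  0.035 -0.   ] [ 0.1  0.6 -0. ] -0.002886638096327728
6265.0 [[276, 177], [279, 250], [218, 251], [197, 245], [189, 179]]
0.015 [[0.6477, -0.0314], [0.5794, -0.0361], [0.5745, 0.0201], [0.5792, 0.0391], [0.6407, 0.0425]]
0.045 [[0.6541, -0.0353], [0.5946, -0.0394], [0.5902, 0.0096], [0.5943, 0.0262], [0.6481, 0.0292]]
```

View pics/b.png

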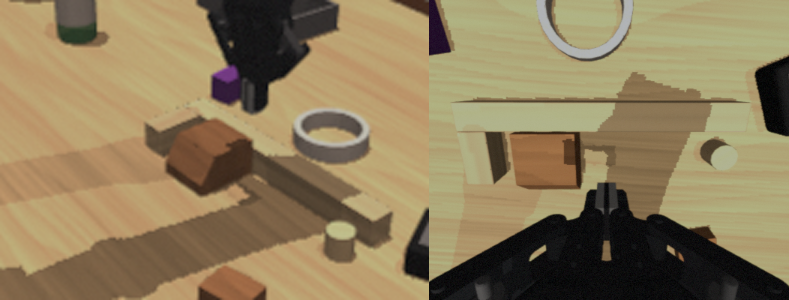

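The plinth sits flush on the fence with about 25 mm to the stop, and the shut fingers are clear of its right end. Lowering beside that end.

Emit:
send_rows([
  {"tx":-0.02,"ty":0.03,"tz":0.2,"wx":0,"wy":0,"wz":0},
  {"tx":-0.02,"ty":0.03,"tz":0.4,"wx":0,"wy":0,"wz":0},
  {"tx":-0.02,"ty":0.03,"tz":0.49,"wx":0,"wy":0,"wz":0},
  {"tx":-0.02,"ty":0.03,"tz":0.49,"wx":0,"wy":0,"wz":0},
])

```text
t: 9.0
position: [0.618, -0.074, 0.0202]
tcp_rot: [-0.0, 0.999, 0.034, -0.001]
ft_force: [1.1, -0.1, 0.2]
finger_gap: -0.002
gripper_force: 0.0
```

Emit:
send_rows([
  {"tx":0,"ty":-0.03,"tz":0,"wx":0,"wy":0,"wz":0},
  {"tx":0,"ty":-0.05,"tz":0,"wx":0,"wy":0,"wz":0},
  {"tx":0,"ty":-0.07,"tz":0,"wx":0,"wy":0,"wz":0},
  {"tx":0,"ty":-0.09,"tz":0,"wx":0,"wy":0,"wz":0},
  {"tx":0,"ty":-0.11,"tz":0,"wx":0,"wy":0,"wz":0},
  {"tx":0,"ty":-0.13,"tz":0,"wx":0,"wy":0,"wz":0},
  {"tx":0,"ty":-0.15,"tz":0,"wx":0,"wy":0,"wz":0},
  {"tx":0,"ty":-0.15,"tz":0,"wx":0,"wy":0,"wz":0},
])

```text
t: 10.0
position: [0.6168, -0.0441, 0.0213]
tcp_rot: [-0.0, 0.999, 0.034, -0.0]
ft_force: [0.5, -0.4, -0.3]
finger_gap: -0.004
gripper_force: 0.0
```

Emit:
send_rows([
  {"tx":0,"ty":-0.01,"tz":0,"wx":0,"wy":0,"wz":0},
  {"tx":0,"ty":-0.02,"tz":0,"wx":0,"wy":0,"wz":0},
  {"tx":0,"ty":-0.03,"tz":0,"wx":0,"wy":0,"wz":0},
  {"tx":0,"ty":-0.04,"tz":0,"wx":0,"wy":0,"wz":0},
  {"tx":0,"ty":-0.05,"tz":0,"wx":0,"wy":0,"wz":0},
  {"tx":0,"ty":-0.06,"tz":0,"wx":0,"wy":0,"wz":0},
])

```text
t: 10.75
position: [0.616, -0.0323, 0.0213]
tcp_rot: [0.0, 0.999, 0.034, -0.0]
ft_force: [0.2, -1.5, 0.2]
finger_gap: -0.001
gripper_force: 0.6
```

Emit:
send_rows([
  {"tx":0,"ty":-0.01,"tz":0,"wx":0,"wy":0,"wz":0},
  {"tx":0,"ty":-0.02,"tz":0,"wx":0,"wy":0,"wz":0},
])

```text
t: 11.0
position: [0.6157, -0.0283, 0.0213]
tcp_rot: [0.0, 0.999, 0.034, -0.0]
ft_force: [-0.3, -1.2, 0.1]
finger_gap: 0.003
gripper_force: 0.6
```

Emit:
send_rows([
  {"tx":0,"ty":-0.01,"tz":0,"wx":0,"wy":0,"wz":0},
  {"tx":0,"ty":-0.015,"tz":0,"wx":0,"wy":0,"wz":0},
])

```text
t: 11.25
position: [0.6155, -0.0253, 0.0213]
tcp_rot: [-0.0, 0.999, 0.034, 0.0]
ft_force: [0.3, -1.8, 0.7]
finger_gap: -0.001
gripper_force: 0.6
```

Pushing steadily at about 1.5 N. Smaller steps now until it meets the stop.

Emit:
send_rows([
  {"tx":0,"ty":-0.008,"tz":0,"wx":0,"wy":0,"wz":0},
  {"tx":0,"ty":-0.015,"tz":0,"wx":0,"wy":0,"wz":0},
])

```text
t: 11.5
position: [0.6153, -0.0225, 0.0213]
tcp_rot: [0.0, 0.999, 0.034, 0.0]
ft_force: [-0.9, -1.0, 0.6]
finger_gap: 0.002
gripper_force: 0.6
```

Emit:
send_rows([
  {"tx":0,"ty":-0.004,"tz":0,"wx":0,"wy":0,"wz":0},
  {"tx":0,"ty":-0.008,"tz":0,"wx":0,"wy":0,"wz":0},
])

```text
t: 11.75
position: [0.6152, -0.0209, 0.0213]
tcp_rot: [0.0, 0.999, 0.034, 0.0]
ft_force: [0.1, -1.5, -1.1]
finger_gap: 0.004
gripper_force: 0.6
```

Emit:
send_rows([
  {"tx":0,"ty":-0.004,"tz":0,"wx":0,"wy":0,"wz":0},
  {"tx":0,"ty":-0.008,"tz":0,"wx":0,"wy":0,"wz":0},
])

```text
t: 12.0
position: [0.6151, -0.0193, 0.0213]
tcp_rot: [0.0, 0.999, 0.034, -0.0]
ft_force: [0.5, -1.9, 0.3]
finger_gap: 0.001
gripper_force: 0.6
```

Emit:
send_rows([
  {"tx":0,"ty":-0.005,"tz":0,"wx":0,"wy":0,"wz":0},
  {"tx":0,"ty":-0.01,"tz":0,"wx":0,"wy":0,"wz":0},
])

```text
t: 12.25
position: [0.6151, -0.0191, 0.0214]
tcp_rot: [0.001, 0.999, 0.033, 0.0]
ft_force: [0.8, -5.5, -0.3]
finger_gap: 0.0
gripper_force: 2.5
```

Emit:
send_rows([
  {"tx":0,"ty":-0.005,"tz":0,"wx":0,"wy":0,"wz":0},
  {"tx":0,"ty":-0.01,"tz":0,"wx":0,"wy":0,"wz":0},
])

```text
t: 12.5
position: [0.6151, -0.0191, 0.0215]
tcp_rot: [0.002, 0.999, 0.033, 0.0]
ft_force: [-0.4, -7.5, 0.0]
finger_gap: -0.0
gripper_force: 3.8
```

Run:
```python
from h import *
c=r.camera_model("wrist");w=r.snapshot("wrist")
for b in blobs(brown(w)):
    p=cv2.approxPolyDP(cv2.convexHull(b),4,True)[:,0];print(cv2.contourArea(b),p.tolist())
    for z in(.015,.045):print(z,ray("wrist",p,z,c)[:,:2].round(4).tolist())
s=r.snapshot("side")[130:270,230:430]
cv2.imwrite("pics/c.png",np.hstack([cv2.resize(s,(429,300),interpolation=cv2.INTER_CUBIC),cv2.resize(w,(480,300))[:,60:420]]))
```

```text
306.0 [[565, 385], [580, 383], [598, 399], [569, 399]]
0.015 [[0.5372, -0.1859], [0.5394, -0.195], [0.5267, -0.2116], [0.5256, -0.1924]]
0.045 [[0.5704, -0.149], [0.5721, -0.1561], [0.5622, -0.1691], [0.5613, -0.1541]]
14005.0 [[290, 215], [291, 254], [279, 289], [161, 331], [149, 329], [128, 220], [140, 212]]
0.015 [[0.6418, -0.0047], [0.6194, -0.0061], [0.597, -0.0002], [0.5638, 0.0691], [0.5648, 0.076], [0.6336, 0.0795], [0.6384, 0.0728]]
0.045 [[0.6524, -0.0069], [0.6348, -0.008], [0.6173, -0.0033], [0.5912, 0.0511], [0.592, 0.0565], [0.646, 0.0592], [0.6498, 0.0539]]
```

View pics/c.png

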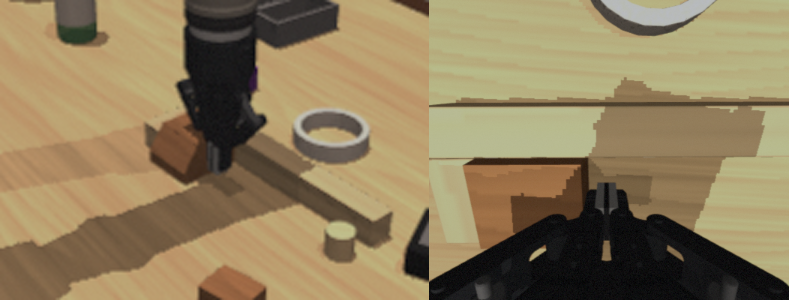

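The plinth is home against stop and fence: the push on the stop rose to 7.5 N with no further travel. Now I'll retreat, go over, and approach the bevel with the shut fingertips.

Emit:
send_rows([
  {"tx":0,"ty":0.05,"tz":0,"wx":0,"wy":0,"wz":0},
  {"tx":0,"ty":0.11,"tz":0,"wx":0,"wy":0,"wz":0},
  {"tx":0,"ty":0.11,"tz":-0.2,"wx":0,"wy":0,"wz":0},
  {"tx":0,"ty":0.11,"tz":-0.45,"wx":0,"wy":0,"wz":0},
  {"tx":-0.15,"ty":0,"tz":-0.45,"wx":0,"wy":0,"wz":0},
  {"tx":-0.27,"ty":-0.2,"tz":-0.45,"wx":0,"wy":0,"wz":0},
  {"tx":-0.28,"ty":-0.224,"tz":-0.45,"wx":0,"wy":0,"wz":0},
  {"tx":-0.28,"ty":-0.224,"tz":-0.45,"wx":0,"wy":0,"wz":0},
])

```text
t: 13.6
position: [0.5561, 0.0261, 0.1115]
tcp_rot: [-0.0, 0.999, 0.035, 0.0]
ft_force: [0.2, -0.9, 0.0]
finger_gap: 0.001
gripper_force: 0.0
```

Run:
```python
from h import *
o=r.observe();print(o["position"].round(4),o["tcp_rot"].round(4))
c=r.camera_model("wrist");w=r.snapshot("wrist");cv2.imwrite("pics/d.png",w)
for b in blobs(brown(w),1500):
    p=cv2.approxPolyDP(cv2.convexHull(b),3,True)[:,0];print(cv2.contourArea(b),p.tolist())
    for z in(.015,.045):print(z,ray("wrist",p,z,c)[:,:2].round(4).tolist())
```

```text
[0.5561 0.0261 0.1115] [-2.000e-04  9.994e-01  3.470e-02  3.000e-04]
3136.0 [[588, 267], [582, 302], [530, 309], [515, 295], [516, 263], [567, 255]]
0.015 [[0.5195, -0.225], [0.4827, -0.2325], [0.4716, -0.1856], [0.4858, -0.167], [0.519, -0.1586], [0.53, -0.202]]
0.045 [[0.5343, -0.1916], [0.5023, -0.1981], [0.4926, -0.1573], [0.505, -0.1412], [0.5338, -0.1339], [0.5434, -0.1716]]
6113.0 [[369, 93], [365, 174], [358, 189], [284, 190], [278, 175], [275, 96]]
0.015 [[0.6524, -0.0082], [0.5906, -0.0126], [0.5776, -0.0083], [0.5724, 0.0532], [0.5848, 0.0586], [0.6454, 0.0626]]
0.045 [[0.6498, -0.0031], [0.596, -0.007], [0.5847, -0.0032], [0.5803, 0.0502], [0.591, 0.0549], [0.6436, 0.0584]]
```

Plinth pose confirmed: front edge mid (0.575,0.0225) and top edge mid (0.5935,0.024), both within 1 mm of home. Descending in front of the bevel.

Emit:
send_rows([
  {"tx":0,"ty":0.013,"tz":0.15,"wx":0,"wy":0,"wz":0},
  {"tx":0,"ty":0.013,"tz":0.3,"wx":0,"wy":0,"wz":0},
  {"tx":0,"ty":0.013,"tz":0.345,"wx":0,"wy":0,"wz":0},
  {"tx":0.02,"ty":0.013,"tz":0.345,"wx":0,"wy":0,"wz":0},
  {"tx":0.04,"ty":0.013,"tz":0.345,"wx":0,"wy":0,"wz":0},
  {"tx":0.04,"ty":0.013,"tz":0.345,"wx":0,"wy":0,"wz":0},
])

```text
t: 14.4
position: [0.5658, 0.0236, 0.0436]
tcp_rot: [-0.0, 0.999, 0.034, 0.002]
ft_force: [0.5, -0.1, 1.1]
finger_gap: 0.0
gripper_force: 0.0
```

Emit:
send_rows([
  {"tx":0.01,"ty":0,"tz":0,"wx":0,"wy":0,"wz":0},
  {"tx":0.02,"ty":0,"tz":0,"wx":0,"wy":0,"wz":0},
])

```text
t: 14.65
position: [0.5683, 0.0239, 0.0426]
tcp_rot: [-0.0, 0.999, 0.034, 0.0]
ft_force: [0.5, -0.4, 0.3]
finger_gap: -0.001
gripper_force: 0.0
```

Emit:
send_rows([
  {"tx":0.005,"ty":0,"tz":0,"wx":0,"wy":0,"wz":0},
  {"tx":0.01,"ty":0,"tz":0,"wx":0,"wy":0,"wz":0},
])

```text
t: 14.9
position: [0.5701, 0.0239, 0.0423]
tcp_rot: [0.0, 0.999, 0.034, -0.0]
ft_force: [-0.6, -0.1, 0.1]
finger_gap: -0.001
gripper_force: 0.0
```

Emit:
send_rows([
  {"tx":0.005,"ty":0,"tz":0.002,"wx":0,"wy":0,"wz":0},
  {"tx":0.01,"ty":0,"tz":0.004,"wx":0,"wy":0,"wz":0},
])

```text
t: 15.15
position: [0.5721, 0.0241, 0.0414]
tcp_rot: [0.0, 0.999, 0.034, -0.0]
ft_force: [-0.1, 0.5, -0.0]
finger_gap: 0.002
gripper_force: 0.0
```

Emit:
send_rows([
  {"tx":0.004,"ty":0,"tz":0.004,"wx":0,"wy":0,"wz":0},
  {"tx":0.007,"ty":0,"tz":0.007,"wx":0,"wy":0,"wz":0},
])

```text
t: 15.4
position: [0.5734, 0.0241, 0.04]
tcp_rot: [0.0, 0.999, 0.034, -0.0]
ft_force: [-1.6, -0.7, 1.7]
finger_gap: 0.002
gripper_force: 1.0
```

Emit:
send_rows([
  {"tx":0.002,"ty":0,"tz":0.002,"wx":0,"wy":0,"wz":0},
  {"tx":0.004,"ty":0,"tz":0.004,"wx":0,"wy":0,"wz":0},
])

```text
t: 15.65
position: [0.5736, 0.0242, 0.0399]
tcp_rot: [-0.0, 0.999, 0.034, -0.001]
ft_force: [-4.8, -0.4, 7.6]
finger_gap: 0.002
gripper_force: 3.9
```

In contact with the bevel. Building the diagonal push up to target.

Emit:
send_rows([
  {"tx":0.003,"ty":0,"tz":0.001,"wx":0,"wy":0,"wz":0},
  {"tx":0.006,"ty":0,"tz":0.002,"wx":0,"wy":0,"wz":0},
])

```text
t: 15.9
position: [0.5737, 0.0242, 0.0398]
tcp_rot: [-0.0, 0.999, 0.034, -0.002]
ft_force: [-6.5, -0.4, 11.5]
finger_gap: -0.0
gripper_force: 6.1
```

Emit:
send_rows([
  {"tx":0.001,"ty":0,"tz":0.001,"wx":0,"wy":0,"wz":0},
  {"tx":0.002,"ty":0,"tz":0.002,"wx":0,"wy":0,"wz":0},
])

```text
t: 16.15
position: [0.5737, 0.0241, 0.0398]
tcp_rot: [-0.0, 0.999, 0.034, -0.002]
ft_force: [-8.2, 0.4, 13.5]
finger_gap: 0.002
gripper_force: 7.2
```

Emit:
send_rows([
  {"tx":0.005,"ty":0,"tz":-0.002,"wx":0,"wy":0,"wz":0},
  {"tx":0.01,"ty":0,"tz":-0.004,"wx":0,"wy":0,"wz":0},
  {"tx":0.01,"ty":0,"tz":-0.004,"wx":0,"wy":0,"wz":0},
])

```text
t: 16.52
position: [0.5739, 0.0242, 0.0399]
tcp_rot: [-0.0, 0.999, 0.034, -0.004]
ft_force: [-10.0, -0.5, 12.9]
finger_gap: -0.001
gripper_force: 7.5
```

Emit:
send_rows([
  {"tx":0.005,"ty":0,"tz":-0.001,"wx":0,"wy":0,"wz":0},
  {"tx":0.01,"ty":0,"tz":-0.002,"wx":0,"wy":0,"wz":0},
  {"tx":0.01,"ty":0,"tz":-0.002,"wx":0,"wy":0,"wz":0},
])

```text
t: 16.9
position: [0.574, 0.0242, 0.0399]
tcp_rot: [-0.0, 0.999, 0.034, -0.006]
ft_force: [-12.6, 0.2, 13.6]
finger_gap: 0.001
gripper_force: 9.1
```

Emit:
send_rows([
  {"tx":0.005,"ty":0,"tz":-0.003,"wx":0,"wy":0,"wz":0},
  {"tx":0.009,"ty":0,"tz":-0.006,"wx":0,"wy":0,"wz":0},
  {"tx":0.009,"ty":0,"tz":-0.006,"wx":0,"wy":0,"wz":0},
  {"tx":0.009,"ty":0,"tz":-0.006,"wx":0,"wy":0,"wz":0},
  {"tx":0.009,"ty":0,"tz":-0.006,"wx":0,"wy":0,"wz":0},
  {"tx":0.009,"ty":0,"tz":-0.006,"wx":0,"wy":0,"wz":0},
])

```text
t: 17.65
position: [0.5741, 0.0242, 0.04]
tcp_rot: [-0.0, 0.999, 0.034, -0.008]
ft_force: [-13.7, -1.0, 11.5]
finger_gap: 0.001
gripper_force: 8.9
```

Run:
```python
from h import *
c=r.camera_model("wrist");w=r.snapshot("wrist");cv2.imwrite("pics/e.png",w)
for b in blobs(brown(w),1500):
    p=cv2.approxPolyDP(cv2.convexHull(b),3,True)[:,0];print(cv2.contourArea(b),p.tolist(),ray("wrist",p,.045,c)[:,:2].round(4).tolist())
o=r.observe();print(o["t"],o["position"].round(4),o["ft_force"].round(1),o["qvel"].round(4))
```

```text
4444.0 [[639, 320], [639, 390], [592, 395], [567, 368], [570, 331]] [[0.5574, -0.1531], [0.508, -0.1745], [0.5021, -0.148], [0.5217, -0.1258], [0.5477, -0.1185]]
13193.0 [[390, 122], [381, 239], [354, 247], [266, 246], [252, 239], [244, 132], [247, 121]] [[0.6505, -0.0034], [0.5956, -0.0072], [0.5904, 0.0055], [0.588, 0.0489], [0.5913, 0.0558], [0.6421, 0.0591], [0.6467, 0.0578]]
17.7 [0.5741 0.0242 0.04  ] [-13.7  -0.7  11.2] [-0.0016 -0.0018 -0.0004  0.0014  0.0002 -0.0032 -0.    ]
```

Steady push of 17.8 N (13.7 N into the fence, 11.3 N down), and the plinth's top corners match home within 2 mm. Handing in.

```bash
python3 -c "
from rig import r
print(r.job_done())"
```

```text
the job is handed in; nothing more can be done
None
```

I handed the job in with the plinth in the corner against fence and stop, bevel facing away from the fence, held by a steady diagonal push of about 18 N; the judge's verdict was not shown to me.

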